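# Index the drip head over the open cup

### The arm

A 7-joint arm with a two-finger parallel gripper is mounted at the origin on the work surface. World frame = base frame: x ahead of the robot, y to its left, z up, the work surface at z = 0. Lengths are in m, angles in rad, forces in N, time in s.
With the tool pointing down it reaches from about 0.425 to 0.95 m from the base axis. Payload 4.7 kg.
Tool frame: the origin (TCP) lies midway between the tips of the shut fingers; the grasp point (between the pads) lies env.pinch_z behind it (env.pinch_z is the distance from the TCP to the grasp point, in m); z points along the fingers, y is the line along which they close (so a half turn about z gives the same grasp; the last joint's range is limited). The gripper opens to 85 mm and grips with 20 to 120 N. Pads are 22 mm wide; open, the fingers measure 114 mm over their backs; the gripper's body (76 mm by 85 mm) begins 54 mm behind the grasp point. The pads swing forward as they close: fully open they stand 13 mm farther back than shut.
Start: joints at [1.197, 0.469, -0.049, 1.532, 0.024, 1.141, -0.082], TCP at [0.228, -0.635, 0.231] pointing down, gripper open.
Joint ranges: [-2.59, 2.59], [-0.33, 1.99], [-1.39, 1.29], [0.1, 2.45], [-1.04, 4.18], [0.21, 1.99], [-2.66, 2.66]. Speed limits (rad/s): [2.57, 2.57, 3.14, 3.14, 3.14, 3.14, 3.14].

### API

Orientations are given as a unit quaternion [x, y, z, w].
In Python, from bench import env gives the robot as it stands.
- The arm moves only by the tool move_arm, never from a script. Its argument "rows" is a list of rows, each a list of 7 numbers: the turn, a rotation vector about the tool's x, y, z in units of 5 degrees (1.0 is 5 degrees), then the shift along the tool's x, y, z in cm, then the closure in counts, from 0 (fully open) to 255 (shut). In form: [[ax, ay, az, tx, ty, tz, gripper], ...]. A call has exactly 8 rows; each row shifts and turns the commanded pose from where the row before left it, along the tool's axes as they then stand; what a row does not reach is not made up. A row lasts 1/12 s, in which the tool goes at most 41.7 mm and 7.16 degrees, less where a joint would pass 70% of its speed; a pose out of reach is approached as far as the arm can. A call with a gripper value outside its range is refused whole. The fingers move at their own pace and stop on an object; the grip force is fixed at half the most. Time passes only in rows, so rows that do not move let the fingers close, or fill a call up. It gives the time, the measured TCP pose, the force, the opening and the grip force at its end, in the units of the state.
- env.read_state(): the state, without advancing time (a new reading comes with each control period).
- env.camera(name): name is "side" or "top" or "wrist"; returns the picture (400x640x3 uint8, red, green, blue); there is no depth.
- env.camera_info(name): a dict with "vfov" (degrees; the focal length in pixels is half the picture's height over the tangent of half this angle, whatever the lens; pixels are square), "cx", "cy" (the principal point, pixels), "dist" ([k1, k2, p1, p2, k3] as OpenCV has them; the pictures are not rectified), "camera_from_world" (4x4, takes a point from world to camera coordinates). Camera axes: x right, y down, z forward; pixel columns grow to the right and rows downward; lengths in m; the calibration is good to about 2 mm. A picture is of the moment at which its call begins: read the wrist's pose just before it. camera_info takes no time and is no camera call; for the wrist camera it gives the pose at the moment of the call.
- env.close_job(): hands the job in; it is judged then, once.
The state is a dict: "time_s": time; "joint_pos": joint angles; "joint_vel": joint speeds; "effort": joint torques, N m; "tcp_pos": TCP position; "eef_rot": TCP orientation; "ft_force": force on the tool from outside, world axes, zero at the start; "wrist_torque": the same for the moment, N m; "opening": finger opening in m; "finger_force": force on a finger pad.
Only numpy, scipy, OpenCV 4.12 (cv2) and the standard library are available. Lean on these libraries where they do the work, as an engineer would, in place of code of your own. Each camera call takes 0.05 s, during which the arm holds its last target. There are 200 camera calls.

### The job

Three of the paper cups under the cold-drip stand are filled and lidded, one is still open: pull the sprung index knob, swing the drip head round smoothly until its spout is over the open cup, and let the pin drop fully home in the hole there. Do not force the pin sideways or down on the plate, leave the cups and everything else on the counter where they stand, and let go of the knob.

Things in the scene. Friction and masses are not known exactly. Their poses are not given: they have to be found in the camera images.
- column (a point): Point on the upright axis of the cold-drip stand's column, level with the upper face of its black index plate, 165 mm above the counter. The drip head is a black bar that swivels on this axis: knob on its tail 115 mm from the axis (robot's side), brass spout under a glass cylinder 175 mm from it on the other side. Stand radius 100 mm, drip tray on the far side.
- knob (a point): Centre of the top face of the index plunger's black knob: 28 mm diameter, 24 mm tall, upright, 69 mm over the plate when home. Below it a 10 mm stem (10 mm of it bare) and a steel sleeve on the bar. Nothing taller within 90 mm. It is pulled straight up; pulling sideways on it turns the drip head. The knob carries the pin; it moves with the bar.
- pull (a joint): Lift of knob and pin, m, 0 to 0.013. 0: pin home, 8 mm deep in a hole. 0.008: the 10 mm thick pin stands on the plate's face. Above 0.009: clear. A spring pushes it down: 5.4 N at 0, 7.8 N at 0.008, 9.3 N at 0.013, plus 0.7 N weight.
- swivel (a joint): Angle of the drip head on the column, rad, + counter-clockwise from above, range -1.3 to 1.3. At 0 it is in the middle hole, spout over a small white dish. Friction 0.1 N m: it stays where left. Plate holes (13 mm wide) at 0, and near +-30 and +-60 degrees: the side sectors are clamped by hand, so each lies within 6.5 degrees (13 mm at the pin) of that, not measured: feel for it.
- spout (a point): Lower tip of the brass and steel spout under the drip head, 133 mm above the counter, 23 mm above the cup lids; 175 mm from the column axis; column axis, knob and spout lie on one straight line.
- open_cup: The one paper cup without a lid: 74 mm wide at the open mouth, 54 mm at the foot, 90 mm tall, empty, 20 g. Origin: centre of its underside, on the drip tray 12 mm above the counter. It stands at one of the four places under the spout's circle, near swivel angle +-30 or +-60 degrees; lidded cups stand at the other three.
- lidded_a: The first of three filled paper cups with a white lid, 78 mm wide, 98 mm tall, about 250 g, on the drip tray. Origin: centre of its underside. To be left alone.
- lidded_b: The second of three filled paper cups with a white lid, 78 mm wide, 98 mm tall, about 250 g, on the drip tray. Origin: centre of its underside. To be left alone.
- lidded_c: The third of three filled paper cups with a white lid, 78 mm wide, 98 mm tall, about 250 g, on the drip tray. Origin: centre of its underside. To be left alone.
- pitcher: Steel milk pitcher, 80 mm wide, 95 mm tall, handle to its +y, on the counter left of the stand. Origin: centre of its underside. Bystander.
- tamper: Steel tamper, 58 mm wide, 86 mm tall, standing right of the stand towards the robot. Origin: centre of its underside. Bystander.
- syrup: Amber glass bottle, 68 mm wide, 210 mm tall, left of the stand. Origin: centre of its underside. Bystander.
- tin: Aluminium coffee tin, 90 mm wide, 120 mm tall, right of the stand. Origin: centre of its underside. Bystander.
- spoon: Steel spoon 180 mm long, lying right of the stand. Origin: under its middle. Bystander.

How it is judged:
On the way, in this order (a step that is already met when the one before it is completed fails the run):
1. the knob is pulled until the pin is clear of its first hole, with the spout still over the drip dish (value of joint pull above 0.0085 m and value of joint swivel between -0.1 and 0.1 rad), for 0.05 s.
2. the spout is brought over the open cup's mouth and the pin drops home (horizontal distance between spout and open_cup below 0.03 m and value of joint pull below 0.003 m), for 0.1 s.
At the end, for the whole second after the job is handed in: The spout hangs within 30 mm of the open cup's axis, the pin is fully home in the hole there (knob down to within 3 mm), the cup stands upright, the drip head is at rest (all of step 2 and angle between open_cup's own z axis and vertical below 0.1 rad and velocity of joint swivel between -0.05 and 0.05 rad/s); the robot touches nothing.
It fails at once if the pin is forced sideways or down against the plate with more than 30 N (contact force between pull_c0 and anything else above 30 N).
It fails at once if the drip head is swung faster than 1.5 rad/s (velocity of joint swivel above 1.5 rad/s or velocity of joint swivel below -1.5 rad/s).
It fails at once if a cup is shifted by more than 12 mm (distance of any of open_cup, lidded_a, lidded_b, lidded_c from where it was at the start of the episode above 0.012 m).
It fails at once if another thing on the counter is shifted by more than 25 mm (distance of any of pitcher, tamper, syrup, tin, spoon from where it was at the start of the episode above 0.025 m).
It also fails if it takes over 48 s, if anything falls off the work surface, if the arm or the gripper's body presses on something with over 40 N, if the wrist force passes 120 N, or if a joint passes its speed limit or range.

## Working session

There is one attempt and no reset: what is moved stays moved. The work goes in short steps, Python scripts to look and compute and a tool call to move; the robot and the scene stay as the last step left them, time stands still between calls to the robot, and variables do not carry over. Pictures are saved under pics/ and viewed, at most 10 in all, crops included, and the job is handed in when it is done.

Besides the shell and the picture viewer there is one more tool, called after "Emit:" in YAML: its name, and indented under it one key for each argument. move_arm: Moves the arm, as the interface text tells. Its arguments: {"type":"object","properties":{"rows":{"type":"array"}},"required":["rows"]}

```bash
mkdir -p pics; ls; python3 - <<'E'
from bench import env
import cv2,numpy as np
s=env.read_state(); print(s['time_s'],s['tcp_pos'],s['eef_rot'],s['opening'],env.pinch_z)
for n in ['side','top']:
    im=env.camera(n); cv2.imwrite(f'pics/{n}0.png',im[:,:,::-1])
    i=env.camera_info(n); print(n,i['vfov'],i['cx'],i['cy'],i['dist']); print(np.round(i['camera_from_world'],3))
E
```

```text
pics
0.0 [ 0.22794163 -0.63471686  0.23023827] [ 9.85173406e-01  1.71558636e-01 -2.20910033e-04 -9.72381474e-04] 0.08537136176694378 0.0187
side 46.385176813032125 310.80644287119145 195.9229240894501 [-0.10330242  0.          0.          0.          0.        ]
[[ 0.868 -0.497 -0.019 -0.483]
 [-0.349 -0.582 -0.734  0.331]
 [ 0.353  0.644 -0.679  1.372]
 [ 0.     0.     0.     1.   ]]
top 56.878250058741465 319.6053532352182 197.36886511345082 [-0.00441621  0.          0.          0.          0.        ]
[[ 2.500e-02 -1.000e+00 -1.000e-03 -2.100e-02]
 [-9.850e-01 -2.500e-02 -1.710e-01  5.720e-01]
 [ 1.710e-01  6.000e-03 -9.850e-01  1.132e+00]
 [ 0.000e+00  0.000e+00  0.000e+00  1.000e+00]]
```

View pics/top0.png

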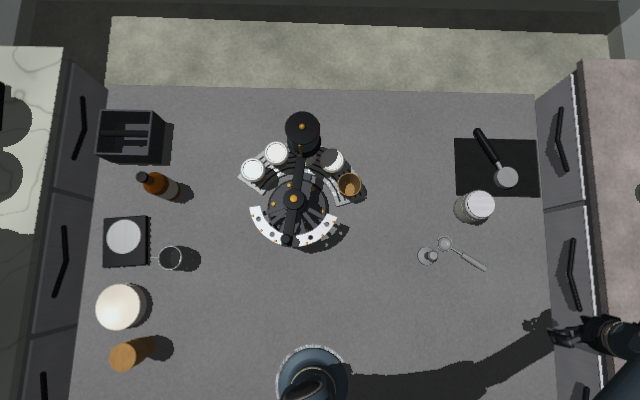

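View pics/side0.png

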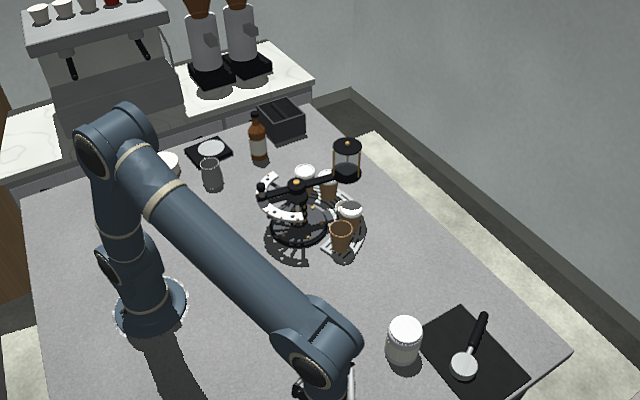

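The top view shows the column cap near (293,198), the knob near (288,240) and the open brown cup near (350,185), on the right (−y, so negative swivel). The side view shows the open cup nearest the camera at (341,235). I'll enlarge the top view to get accurate pixels.

```bash
python3 - <<'E'
import cv2
im=cv2.imread('pics/top0.png')[105:265,225:385]
a=cv2.resize(im,(600,600),interpolation=cv2.INTER_CUBIC)
b=cv2.convertScaleAbs(a,alpha=1.8,beta=25)
cv2.imwrite('pics/top0c.png',b)
E
```

```text
(no output)
```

View pics/top0c.png

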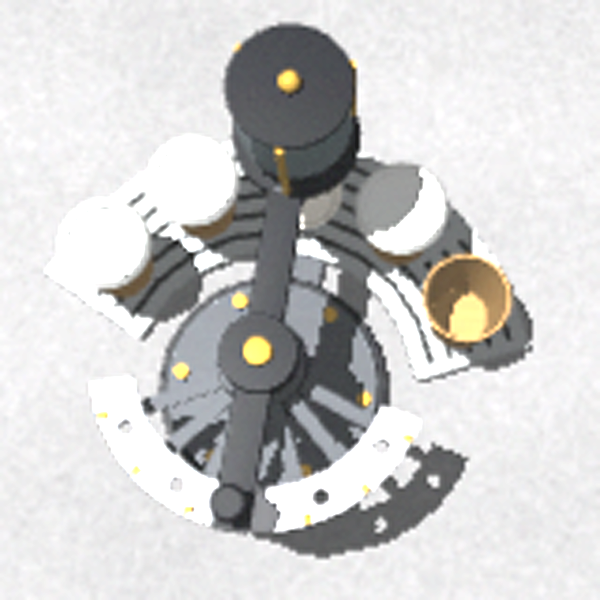

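The enlargement shows (crop px, 3.75×) the knob top at (230,502), the open cup's mouth centred at (467,298) and sector holes at (177,485), (125,426), (320,496) and (381,445). I'll cast rays onto the known heights and fit the 115 mm circle.

```bash
cat > h.py <<'E'
from bench import env
import cv2,numpy as np
from scipy.optimize import least_squares
def K(i):
    f=200/np.tan(np.radians(i['vfov']/2)); return np.array([[f,0,i['cx']],[0,f,i['cy']],[0,0,1.]])
def ray(i,uv):
    p=cv2.undistortPoints(np.array([[uv]],float),K(i),np.array(i['dist']))[0,0]
    T=np.array(i['camera_from_world']); R=T[:3,:3]
    return -R.T@T[:3,3], R.T@np.array([p[0],p[1],1])
def onz(i,uv,z):
    o,d=ray(i,uv); return o+d*(z-o[2])/d[2]
def proj(i,P):
    T=np.array(i['camera_from_world']); r=cv2.Rodrigues(T[:3,:3])[0]
    return cv2.projectPoints(np.array([P],float),r,T[:3,3],K(i),np.array(i['dist']))[0][0,0]
E
python3 - <<'E'
from h import *
i=env.camera_info('top')
c=lambda u,v:((u+.5)/3.75+225-.5,(v+.5)/3.75+105-.5)
k=onz(i,c(230,502),.234); cup=onz(i,c(467,298),.102)
H=np.array([onz(i,c(*p),.165) for p in [(177,485),(125,426),(320,496),(381,445)]])
L=np.array([onz(i,c(*p),.11) for p in [(190,182),(103,243),(402,206)]])
P=np.vstack([H,k])[:,:2]
s=least_squares(lambda x:np.hypot(*(P-x).T)-.115,[.6,0]); a=s.x
print('knob',k,'cup',cup,'axis',a,'res',s.fun)
print('axis px',(proj(i,[*a,.24])-[224.5,104.5])*3.75)
a0=np.arctan2(*(a-k[:2])[::-1]); print('zero dir deg',np.degrees(a0))
f=lambda d:(np.degrees(np.arctan2(d[1],d[0])-a0)+180)%360-180
for h in H: print('hole',h[:2],f(a-h[:2]))
for q in [cup,*L]: print('cup',q[:2],f(q[:2]-a),np.hypot(*(q[:2]-a)))
E
```

```text
knob [0.42790163 0.07834917 0.234     ] cup [ 0.60688483 -0.09668164  0.102     ] axis [0.54248117 0.06643832] res [-2.89659715e-05 -3.70522530e-04  3.68159037e-04 -5.77848244e-04
  1.96960562e-04]
axis px [252.93605185 341.26239374]
zero dir deg -5.934731711741929
hole [0.44374803 0.12534594] -24.887035455807478
hole [0.48751075 0.16702744] -55.40933490216665
hole [0.43818454 0.01712276] 31.241362612853663
hole [ 0.47789412 -0.02801241] 61.56973321542219
cup [ 0.60688483 -0.09668164] -62.519976237842116 0.17537376162424867
cup [0.69734889 0.133692  ] 29.40836550765968 0.16884036845691344
cup [0.64381159 0.20261979] 59.28239420184542 0.16974465480568693
cup [ 0.68119681 -0.04172135] -32.00960482670223 0.17589924427304765
```

Everything fits: circle residuals are at most 0.6 mm and the cup is 175 mm from the axis. The target hole is near −55.4°, which puts the spout about 22 mm from the cup's axis. Now I'll move toward the knob, staying high.

Emit:
move_arm:
  rows:
    - [0, 0, 0, 1.8, -0.5, -1.3, 0]
    - [0, 0, 0, 1.8, -0.5, -1.3, 0]
    - [0, 0, 0, 1.8, -0.5, -1.3, 0]
    - [0, 0, 0, 1.8, -0.5, -1.3, 0]
    - [0, 0, 0, 1.8, -0.5, -1.3, 0]
    - [0, 0, 0, 1.8, -0.5, -1.3, 0]
    - [0, 0, 0, 1.8, -0.5, -1.3, 0]
    - [0, 0, 0, 1.8, -0.5, -1.3, 0]

```text
time_s: 0.77
tcp_pos: [0.3507, -0.5481, 0.3354]
eef_rot: [0.985, 0.172, -0.0, -0.0]
ft_force: [0.5, -0.1, -0.6]
opening: 0.0852
finger_force: 0.0
```

Emit:
move_arm:
  rows:
    - [0, 0, 0, 1.7, -2.4, 0, 0]
    - [0, 0, 0, 1.7, -2.4, 0, 0]
    - [0, 0, 0, 1.7, -2.4, 0, 0]
    - [0, 0, 0, 1.7, -2.4, 0, 0]
    - [0, 0, 0, 1.7, -2.4, 0, 0]
    - [0, 0, 0, 1.7, -2.4, 0, 0]
    - [0, 0, 0, 1.7, -2.4, 0, 0]
    - [0, 0, 0, 1.7, -2.4, 0, 0]

```text
time_s: 1.43
tcp_pos: [0.4132, -0.3207, 0.335]
eef_rot: [0.985, 0.172, -0.0, -0.0]
ft_force: [-0.1, -0.3, -0.4]
opening: 0.0856
finger_force: 0.0
```

Emit:
move_arm:
  rows:
    - [0, 0, 0, 1.7, -2.4, 0, 0]
    - [0, 0, 0, 1.7, -2.4, 0, 0]
    - [0, 0, 0, 1.7, -2.4, 0, 0]
    - [0, 0, 0, 1.7, -2.4, 0, 0]
    - [0, 0, 0, 1.7, -2.4, 0, 0]
    - [0, 0, 0, 1.7, -2.4, 0, 0]
    - [0, 0, 0, 1.7, -2.4, 0, 0]
    - [0, 0, 0, 1.7, -2.4, 0, 0]

```text
time_s: 2.1
tcp_pos: [0.4762, -0.0942, 0.3351]
eef_rot: [0.985, 0.171, -0.0, 0.0]
ft_force: [0.9, 0.2, -0.4]
opening: 0.0854
finger_force: 0.0
```

```bash
python3 -c "
from bench import env
s=env.read_state();print(s)"
```

```text
{'time_s': 2.1, 'joint_pos': array([ 0.488884  ,  0.09856054, -0.41083   ,  1.80218313,  0.04162908,
        1.24970785, -1.15945758]), 'joint_vel': array([-0.44656581,  0.05942329, -0.31136188, -0.05041735,  0.05455928,
        0.00511878, -0.76395159]), 'effort': array([  2.29533345, -30.12928247,  -0.35415703, -24.38789964,
        -0.05451345,   0.09598926,   0.64271562]), 'tcp_pos': array([ 0.4762324 , -0.0941847 ,  0.33507134]), 'eef_rot': array([ 9.85187103e-01,  1.71482689e-01, -2.39014389e-04,  3.74488876e-05]), 'ft_force': array([ 0.92156736,  0.21439746, -0.38217362]), 'wrist_torque': array([-0.03579325, -0.03978163,  0.01923696]), 'finger_force': 0.0, 'opening': 0.08544241679919543}
```

Emit:
move_arm:
  rows:
    - [0, 0, -1.2, 0, 0, 0, 0]
    - [0, 0, -1.2, 0, 0, 0, 0]
    - [0, 0, -1.2, 0, 0, 0, 0]
    - [0, 0, -1.2, 0, 0, 0, 0]
    - [0, 0, -1.2, 0, 0, 0, 0]
    - [0, 0, -1.2, 0, 0, 0, 0]
    - [0, 0, -1.2, 0, 0, 0, 0]
    - [0, 0, -1.2, 0, 0, 0, 0]

```text
time_s: 2.77
tcp_pos: [0.476, -0.0956, 0.3349]
eef_rot: [0.829, 0.56, -0.0, -0.0]
ft_force: [-0.3, -0.1, 0.3]
opening: 0.0853
finger_force: 0.0
```

Emit:
move_arm:
  rows:
    - [0, 0, -1.2, 0, 0, 0, 0]
    - [0, 0, -1.2, 0, 0, 0, 0]
    - [0, 0, -1.2, 0, 0, 0, 0]
    - [0, 0, -1.2, 0, 0, 0, 0]
    - [0, 0, -1.2, 0, 0, 0, 0]
    - [0, 0, -1.2, 0, 0, 0, 0]
    - [0, 0, -1.2, 0, 0, 0, 0]
    - [0, 0, -1.2, 0, 0, 0, 0]

```text
time_s: 3.43
tcp_pos: [0.476, -0.0956, 0.3349]
eef_rot: [0.53, 0.848, -0.0, -0.0]
ft_force: [-1.2, 0.0, 0.5]
opening: 0.0854
finger_force: 0.0
```

Emit:
move_arm:
  rows:
    - [0, 0, -1.2, 0, 0, 0, 0]
    - [0, 0, -1.2, 0, 0, 0, 0]
    - [0, 0, -1.2, 0, 0, 0, 0]
    - [0, 0, -1.2, 0, 0, 0, 0]
    - [0, 0, -1.2, 0, 0, 0, 0]
    - [0, 0, -1.2, 0, 0, 0, 0]
    - [0, 0, -1.2, 0, 0, 0, 0]
    - [0, 0, -1.2, 0, 0, 0, 0]

```text
time_s: 4.1
tcp_pos: [0.476, -0.0956, 0.3349]
eef_rot: [0.139, 0.99, -0.0, -0.0]
ft_force: [-0.1, -0.2, 0.3]
opening: 0.0852
finger_force: 0.0
```

```bash
cat >> h.py <<'E'
from scipy.spatial.transform import Rotation as Ro
A=np.array([.5425,.0664])
def st(target=None):
    s=env.read_state(); R=Ro.from_quat(s['eef_rot']); m=R.as_matrix()
    print('t',s['time_s'],'tcp',np.round(s['tcp_pos'],4),'yaw',np.degrees(np.arctan2(m[1,0],m[0,0])).round(2),'z',m[:,2].round(4),'f',s['ft_force'].round(1),'op',s['opening'].round(4),'j',s['joint_pos'].round(2))
    d=A-s['tcp_pos'][:2]; print('bar angle',np.degrees(np.arctan2(d[1],d[0]))+5.93,'r',np.hypot(*d))
    if target is not None: print('tool shift cm',(R.inv().apply(np.array(target)-s['tcp_pos'])*100).round(2))
E
python3 -c "
from h import *
st([.428,.078,.30])"
```

```text
Traceback (most recent call last):
  File "h.py", line 19, in st
    print('t',s['time_s'],'tcp',np.round(s['tcp_pos'],4),'yaw',np.degrees(np.arctan2(m[1,0],m[0,0])).round(2),'z',m[:,2].round(4),'f',s['ft_force'].round(1),'op',s['opening'].round(4),'j',s['joint_pos'].round(2))
                                                                                                                                                                  ^^^^^^^^^^^^^^^^^^
AttributeError: 'float' object has no attribute 'round'
```

Emit:
move_arm:
  rows:
    - [0, 0, 0, 1.2, 1.9, 0.4, 0]
    - [0, 0, 0, 1.2, 1.9, 0.4, 0]
    - [0, 0, 0, 1.2, 1.9, 0.4, 0]
    - [0, 0, 0, 1.2, 1.9, 0.4, 0]
    - [0, 0, 0, 1.2, 1.9, 0.4, 0]
    - [0, 0, 0, 1.2, 1.9, 0.4, 0]
    - [0, 0, 0, 1.1, 1.9, 0.4, 0]
    - [0, 0, 0, 1.1, 1.9, 0.4, 0]

```text
time_s: 4.77
tcp_pos: [0.4279, 0.0775, 0.3029]
eef_rot: [0.141, 0.99, -0.0, -0.0]
ft_force: [-0.0, -0.2, -0.9]
opening: 0.0854
finger_force: 0.0
```

```bash
sed -i "s/s\['opening'\].round(4)/round(s['opening'],4)/" h.py; python3 -c "
from h import *
st([.428,.0783,.300])
i=env.camera_info('wrist');im=env.camera('wrist');cv2.imwrite('pics/w1.png',im[:,:,::-1])
for z in (.234,): print(proj(i,[.428,.0783,z]))
print(i)
"
```

```text
t 4.7667 tcp [0.4279 0.0775 0.3029] yaw 163.75 z [-3.e-04 -5.e-04 -1.e+00] f [-0.  -0.2 -0.9] op 0.0854 j [ 0.46  0.05 -0.75  1.93  0.04  1.17  0.98]
bar angle 0.4128952135008257 r 0.11513346385327192
tool shift cm [0.01 0.08 0.29]
[321.63287493 215.87554417]
{'vfov': 62.66843836330268, 'cx': 319.52932530615465, 'cy': 202.8380891255627, 'dist': array([0.00468397, 0.        , 0.        , 0.        , 0.        ]), 'camera_from_world': array([[ 2.79384316e-01,  9.60179360e-01, -3.45998007e-05,
        -1.93317567e-01],
       [ 9.18373987e-01, -2.67209649e-01,  2.91870218e-01,
        -4.31558501e-01],
       [ 2.80238513e-01, -8.15757368e-02, -9.56457932e-01,
         3.34021485e-01],
       [ 0.00000000e+00,  0.00000000e+00,  0.00000000e+00,
         1.00000000e+00]])}
```

View pics/w1.png

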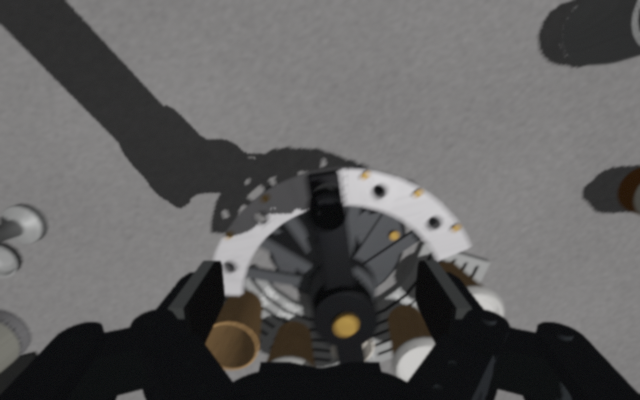

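The wrist view shows the knob near (327,205) and the two +y-side holes near (379,190) and (433,222). I'll refine both by threshold.

```bash
python3 - <<'E'
from h import *
i=env.camera_info('wrist'); im=cv2.imread('pics/w1.png'); g=cv2.cvtColor(im,cv2.COLOR_BGR2GRAY)
a0=np.radians(-5.93)
for u,v in [(379,190),(433,222)]:
    w=g[v-10:v+11,u-10:u+11].astype(float); m=(w<(w.max()+w.min())/2).astype(np.uint8)
    n,l,s,c=cv2.connectedComponentsWithStats(m); k=l[10,10]; p=c[k]+[u-10,v-10]
    P=onz(i,p,.165)[:2]; d=A-P
    print(p,s[k,4],P,np.degrees(np.arctan2(d[1],d[0])-a0),np.hypot(*d))
c=im[160:250,280:370]; c=cv2.convertScaleAbs(cv2.resize(c,(540,540),interpolation=cv2.INTER_CUBIC),alpha=4,beta=10)
cv2.imwrite('pics/w1c.png',c)
E
```

```text
[378.91919192 190.91919192] 99 [0.44067072 0.13211362] -26.90541719513914 0.12119192528556254
[433.75268817 222.38709677] 93 [0.483096   0.17340885] -55.03395805121702 0.12239170112233616
```

View pics/w1c.png

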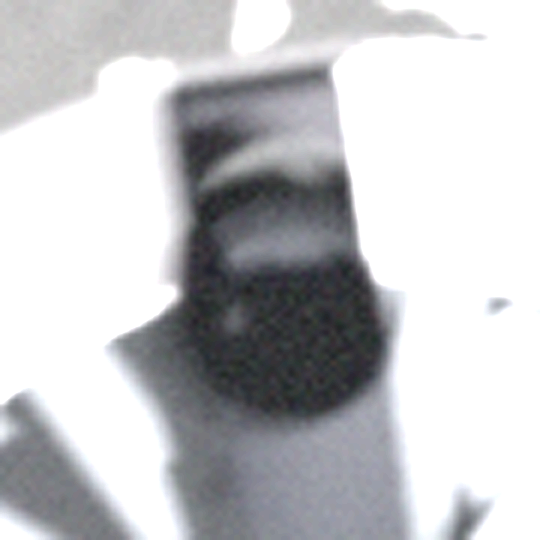

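The crop shows the knob as a dark disc centred near wrist px (328,217). The hole positions differ from the top view by about 7 mm, probably because the arm was still settling. I'll retake the picture at rest.

```bash
python3 - <<'E'
from h import *
st([.428,.0783,.300])
i=env.camera_info('wrist'); im=env.camera('wrist')[:,:,::-1]; cv2.imwrite('pics/w2.png',im); g=cv2.cvtColor(im,cv2.COLOR_BGR2GRAY)
print('TCP proj',proj(i,[.4279,.0783,.234]), proj(i,[.44375,.12535,.165]),proj(i,[.4875,.167,.165]))
a0=np.radians(-5.93)
w=g[170:240,350:460]; n,l,s,c=cv2.connectedComponentsWithStats((w<100).astype(np.uint8))
for k in range(1,n):
    if 30<s[k,4]<250:
        P=onz(i,c[k]+[350,170],.165)[:2]; d=A-P
        print(c[k]+[350,170],s[k],P,np.degrees(np.arctan2(d[1],d[0])-a0),np.hypot(*d))
c=im[160:250,280:370]; c=cv2.convertScaleAbs(cv2.resize(c,(540,540),interpolation=cv2.INTER_CUBIC),alpha=6,beta=-40)
cv2.imwrite('pics/w2c.png',c)
E
```

```text
t 4.8167 tcp [0.4262 0.0822 0.3024] yaw 164.13 z [-0.0017  0.0017 -1.    ] f [-1.2  3.9 -0.4] op 0.0856 j [ 0.46  0.05 -0.76  1.94  0.03  1.17  0.98]
bar angle -1.8051648326964083 r 0.11736619139061484
tool shift cm [-0.28 -0.33  0.24]
TCP proj [315.45947454 220.17076666] [372.23754665 196.1741838 ] [427.65198835 228.55184181]
[354.95652174 171.93478261] [ 0  0 11  5 46] [0.41839277 0.11591943] -15.822258727176164 0.13362177352994972
[371.1300813  196.16260163] [ 15  21  13  12 123] [0.44347138 0.12440874] -24.43081216595369 0.11476794471159232
[425.92035398 227.9380531 ] [ 70  53  13  11 113] [0.48647622 0.16558961] -54.61158737275801 0.11391770323164005
```

View pics/w2c.png

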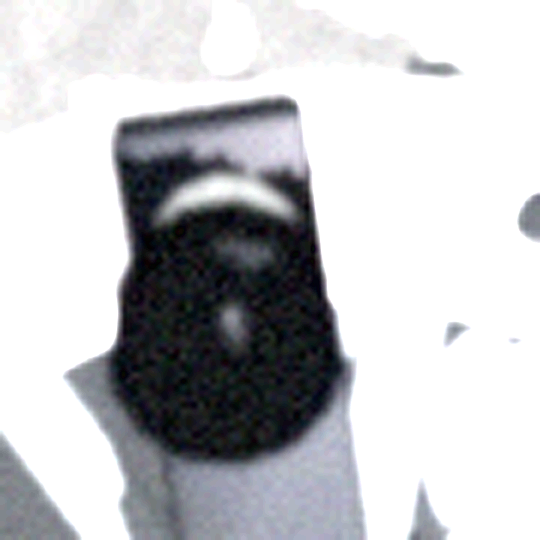

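At rest the holes agree: −24.4°/−54.6° against −24.9°/−55.4°. The knob centre is at wrist px (318,217). I'll grip radially, with tool y along the bar, so closing the fingers can't push the pin sideways in its hole. That takes an 80° clockwise turn.

Emit:
move_arm:
  rows:
    - [0, 0, 1, 0, 0, 0, 0]
    - [0, 0, 1, 0, 0, 0, 0]
    - [0, 0, 1, 0, 0, 0, 0]
    - [0, 0, 1, 0, 0, 0, 0]
    - [0, 0, 1, 0, 0, 0, 0]
    - [0, 0, 1, 0, 0, 0, 0]
    - [0, 0, 1, 0, 0, 0, 0]
    - [0, 0, 1, 0, 0, 0, 0]

```text
time_s: 5.53
tcp_pos: [0.4287, 0.0756, 0.3031]
eef_rot: [0.474, 0.881, -0.0, -0.0]
ft_force: [0.5, 0.0, -0.8]
opening: 0.0853
finger_force: 0.0
```

Emit:
move_arm:
  rows:
    - [0, 0, 1.3, 0, 0, 0, 0]
    - [0, 0, 1.3, 0, 0, 0, 0]
    - [0, 0, 1.3, 0, 0, 0, 0]
    - [0, 0, 1.3, 0, 0, 0, 0]
    - [0, 0, 1.3, 0, 0, 0, 0]
    - [0, 0, 1.3, 0, 0, 0, 0]
    - [0, 0, 0, 0, 0, 0, 0]
    - [0, 0, 0, 0, 0, 0, 0]

```text
time_s: 6.2
tcp_pos: [0.4287, 0.0759, 0.3032]
eef_rot: [0.738, 0.675, -0.0, 0.0]
ft_force: [-0.4, 0.2, -0.4]
opening: 0.0853
finger_force: 0.0
```

```bash
python3 - <<'E'
from h import *
st([.4278,.0788,.300])
i=env.camera_info('wrist'); im=env.camera('wrist')[:,:,::-1]; cv2.imwrite('pics/w3.png',im)
p=proj(i,[.4278,.0788,.234]); print(p); u,v=map(int,p)
u=min(max(u,50),590);v=min(max(v,50),350)
c=im[v-50:v+50,u-50:u+50]; c=cv2.convertScaleAbs(cv2.resize(c,(600,600),interpolation=cv2.INTER_CUBIC),alpha=5,beta=-20)
cv2.imwrite('pics/w3c.png',c); print(u-50,v-50)
E
```

```text
t 6.2 tcp [0.4287 0.0759 0.3032] yaw 84.87 z [-2.e-04 -3.e-04 -1.e+00] f [-0.4  0.2 -0.4] op 0.0853 j [ 0.41  0.05 -0.69  1.93  0.03  1.17 -0.39]
bar angle 1.1354863026287898 r 0.11417709103130658
tool shift cm [ 0.28 -0.12  0.32]
[317.13745408 211.81153431]
267 161
```

View pics/w3c.png

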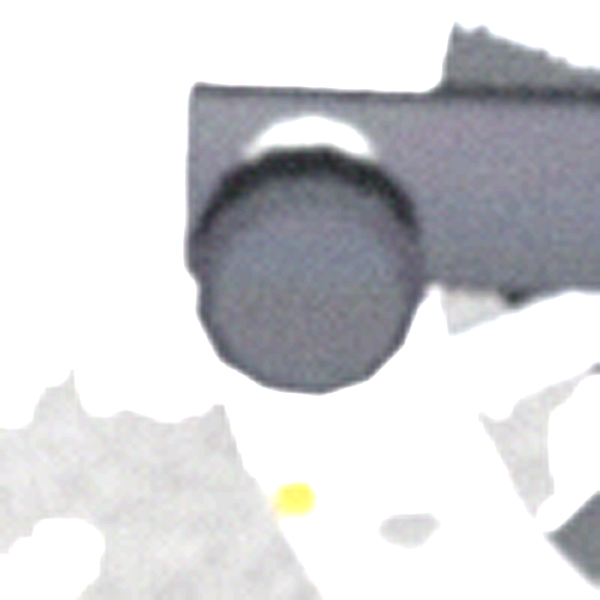

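The knob top face is centred near wrist px (318.5,207.8), so the knob is at about (0.428, 0.080). Next I'll descend.

Emit:
move_arm:
  rows:
    - [0, 0, 0, 0.1, 0, 1.2, 0]
    - [0, 0, 0, 0.1, -0.05, 1.2, 0]
    - [0, 0, 0, 0.1, -0.05, 1.2, 0]
    - [0, 0, 0, 0.1, 0, 1.2, 0]
    - [0, 0, 0, 0, 0, 1.2, 0]
    - [0, 0, 0, 0, 0, 1.2, 0]
    - [0, 0, 0, 0, 0, 0.6, 0]
    - [0, 0, 0, 0, 0, 0, 0]

```text
time_s: 6.92
tcp_pos: [0.4272, 0.0803, 0.2241]
eef_rot: [0.738, 0.674, -0.001, -0.001]
ft_force: [-0.7, -0.2, 0.5]
opening: 0.0856
finger_force: 0.0
```

Emit:
move_arm:
  rows:
    - [0, 0, 0, 0, 0, 0.6, 0]
    - [0, 0, 0, 0, 0, 0.6, 0]
    - [0, 0, 0, 0, 0, 0.6, 0]
    - [0, 0, 0, 0, 0, 0.3, 0]
    - [0, 0, 0, 0, 0, 0, 0]
    - [0, 0, 0, 0, 0, 0, 0]
    - [0, 0, 0, 0, 0, 0, 80]
    - [0, 0, 0, 0, 0, 0, 80]

```text
time_s: 7.58
tcp_pos: [0.4283, 0.0808, 0.2046]
eef_rot: [0.739, 0.674, 0.0, 0.0]
ft_force: [-0.1, 0.4, -0.2]
opening: 0.0639
finger_force: 0.0
```

```bash
python3 -c "
from h import *
st([.428,.080,.204])"
```

```text
t 7.5833 tcp [0.4283 0.0808 0.2046] yaw 84.76 z [ 7.e-04 -0.e+00 -1.e+00] f [-0.1  0.4 -0.2] op 0.0639 j [ 0.36  0.16 -0.7   2.07  0.13  0.95 -0.5 ]
bar angle -1.242582175777236 r 0.11512936599729767
tool shift cm [-0.08 -0.02  0.06]
```

Close on the knob gradually.

Emit:
move_arm:
  rows:
    - [0, 0, 0, 0, 0, 0, 120]
    - [0, 0, 0, 0, 0, 0, 140]
    - [0, 0, 0, 0, 0, 0, 150]
    - [0, 0, 0, 0, 0, 0, 160]
    - [0, 0, 0, 0, 0, 0, 170]
    - [0, 0, 0, 0, 0, 0, 180]
    - [0, 0, 0, 0, 0, 0, 190]
    - [0, 0, 0, 0, 0, 0, 200]

```text
time_s: 8.25
tcp_pos: [0.4281, 0.0807, 0.2046]
eef_rot: [0.739, 0.674, -0.0, 0.0]
ft_force: [-1.5, -0.2, 4.5]
opening: 0.0259
finger_force: 58.7
```

Emit:
move_arm:
  rows:
    - [0, 0, 0, 0, 0, 0, 220]
    - [0, 0, 0, 0, 0, 0, 255]
    - [0, 0, 0, 0, 0, 0, 255]
    - [0, 0, 0, 0, 0, 0, 255]
    - [0, 0, 0, 0, 0, 0, 255]
    - [0, 0, 0, 0, 0, 0, 255]
    - [0, 0, 0, 0, 0, 0, 255]
    - [0, 0, 0, 0, 0, 0, 255]

```text
time_s: 8.92
tcp_pos: [0.4281, 0.0807, 0.2046]
eef_rot: [0.739, 0.674, -0.0, 0.0]
ft_force: [-2.3, 0.0, 5.8]
opening: 0.0258
finger_force: 58.9
```

```bash
python3 -c "
from h import *
st([.428,.080,.204])"
```

```text
t 8.9167 tcp [0.4281 0.0807 0.2046] yaw 84.75 z [ 2.e-04 -2.e-04 -1.e+00] f [-2.3  0.   5.8] op 0.0258 j [ 0.36  0.16 -0.7   2.07  0.13  0.95 -0.5 ]
bar angle -1.187259218215452 r 0.11529048829909291
tool shift cm [-0.07 -0.    0.06]
```

Emit:
move_arm:
  rows:
    - [0, 0, 0, 0, 0, -0.2, 255]
    - [0, 0, 0, 0, 0, -0.2, 255]
    - [0, 0, 0, 0, 0, -0.2, 255]
    - [0, 0, 0, 0, 0, -0.2, 255]
    - [0, 0, 0, 0, 0, -0.2, 255]
    - [0, 0, 0, 0, 0, -0.1, 255]
    - [0, 0, 0, 0, 0, 0, 255]
    - [0, 0, 0, 0, 0, 0, 255]

```text
time_s: 9.58
tcp_pos: [0.4279, 0.0806, 0.2151]
eef_rot: [0.739, 0.674, -0.0, -0.0]
ft_force: [4.0, 0.5, -8.8]
opening: 0.026
finger_force: 59.4
```

```bash
python3 -c "
from h import *
st()
i=env.camera_info('wrist'); im=env.camera('wrist')[:,:,::-1]; cv2.imwrite('pics/w4.png',im)"
```

```text
t 9.5833 tcp [0.4279 0.0806 0.2151] yaw 84.76 z [-1.e-04 -1.e-04 -1.e+00] f [ 4.   0.5 -8.8] op 0.026 j [ 0.37  0.15 -0.7   2.06  0.12  0.97 -0.49]
bar angle -1.138095151614582 r 0.11543693176384984
```

Emit:
move_arm:
  rows:
    - [0, 0, 0.2, 0.2, 0.01, -0.05, 255]
    - [0, 0, 0.4, 0.4, 0.02, 0, 255]
    - [0, 0, 0.5, 0.5, 0.03, 0, 255]
    - [0, 0, 0.5, 0.5, 0.03, 0, 255]
    - [0, 0, 0.5, 0.5, 0.03, 0, 255]
    - [0, 0, 0.4, 0.4, 0.02, 0, 255]
    - [0, 0, 0, 0, 0, 0, 255]
    - [0, 0, 0, 0, 0, 0, 255]

```text
time_s: 10.3
tcp_pos: [0.4339, 0.1048, 0.2156]
eef_rot: [0.808, 0.59, -0.0, 0.0]
ft_force: [3.9, -0.6, -10.1]
opening: 0.026
finger_force: 59.5
```

```bash
python3 -c "
from h import *
st()"
```

```text
t 10.3 tcp [0.4339 0.1048 0.2156] yaw 72.29 z [-3.e-04 -5.e-04 -1.e+00] f [  3.9  -0.6 -10.1] op 0.026 j [ 0.3   0.17 -0.69  2.04  0.13  0.98 -0.77]
bar angle -13.52038571591866 r 0.11518539370306013
```

Emit:
move_arm:
  rows:
    - [0, 0, 0.3, 0.3, 0.02, 0, 255]
    - [0, 0, 0.5, 0.5, 0.03, 0, 255]
    - [0, 0, 0.5, 0.5, 0.03, 0, 255]
    - [0, 0, 0.5, 0.5, 0.03, 0, 255]
    - [0, 0, 0.5, 0.5, 0.03, 0, 255]
    - [0, 0, 0.5, 0.5, 0.03, 0, 255]
    - [0, 0, 0.4, 0.4, 0.02, 0, 255]
    - [0, 0, 0.2, 0.2, 0.01, 0, 255]

```text
time_s: 10.97
tcp_pos: [0.45, 0.1344, 0.2155]
eef_rot: [0.886, 0.463, -0.001, 0.0]
ft_force: [2.7, -1.3, -9.2]
opening: 0.0258
finger_force: 59.5
```

```bash
python3 -c "
from h import *
st()"
```

```text
t 10.9667 tcp [0.45   0.1344 0.2155] yaw 55.23 z [-8.e-04 -9.e-04 -1.e+00] f [ 2.7 -1.3 -9.2] op 0.0258 j [ 0.2   0.21 -0.66  1.99  0.15  0.99 -1.14]
bar angle -30.389720504058644 r 0.11483309348140805
```

Emit:
move_arm:
  rows:
    - [0, 0, 0.3, 0.3, 0.01, 0, 255]
    - [0, 0, 0.6, 0.6, 0.02, 0, 255]
    - [0, 0, 0.7, 0.7, 0.03, 0, 255]
    - [0, 0, 0.7, 0.7, 0.03, 0, 255]
    - [0, 0, 0.7, 0.7, 0.03, 0, 255]
    - [0, 0, 0.6, 0.6, 0.02, 0, 255]
    - [0, 0, 0.4, 0.4, 0.02, 0, 255]
    - [0, 0, 0.2, 0.2, 0.01, 0, 255]

```text
time_s: 11.63
tcp_pos: [0.4805, 0.1626, 0.2154]
eef_rot: [0.956, 0.294, -0.001, 0.001]
ft_force: [4.3, -2.7, -9.3]
opening: 0.0256
finger_force: 59.5
```

Emit:
move_arm:
  rows:
    - [0, 0, 0, 0, 0, 0, 255]
    - [0, 0, 0, 0, 0, 0, 255]
    - [0, 0, 0, 0, 0, 0, 255]
    - [0, 0, 0, 0, 0, 0, 255]
    - [0, 0, 0, 0, 0, 0, 255]
    - [0, 0, 0, 0, 0, 0, 255]
    - [0, 0, 0, 0, 0, 0, 255]
    - [0, 0, 0, 0, 0, 0, 255]

```text
time_s: 12.3
tcp_pos: [0.4805, 0.1627, 0.2158]
eef_rot: [0.956, 0.295, 0.0, 0.001]
ft_force: [4.4, -2.2, -9.3]
opening: 0.0263
finger_force: 59.5
```

```bash
python3 -c "
from h import *
st([.487,.1665,.2155])
i=env.camera_info('wrist'); im=env.camera('wrist')[:,:,::-1]; cv2.imwrite('pics/w5.png',im)
im=env.camera('top')[:,:,::-1]; cv2.imwrite('pics/t5.png',im)
b=cv2.convertScaleAbs(cv2.imread('pics/w5.png'),alpha=1.8,beta=15);cv2.imwrite('pics/w5b.png',b)
"
```

```text
t 12.3 tcp [0.4805 0.1627 0.2158] yaw 34.27 z [ 7.0e-04 -1.1e-03 -1.0e+00] f [ 4.4 -2.2 -9.3] op 0.0263 j [ 0.09  0.27 -0.6   1.92  0.18  1.01 -1.55]
bar angle -51.29649429990809 r 0.11452162693745001
tool shift cm [0.75 0.05 0.03]
```

View pics/w5b.png

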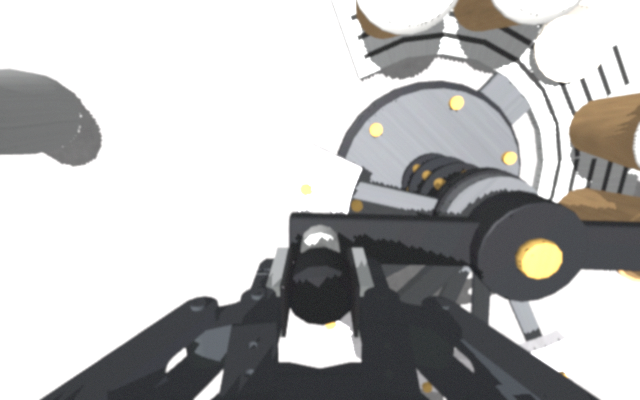

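The bar has followed and the knob is held between the fingers. The hole is hidden under the bar, so I'll go to about −55.4° and feel for it by lowering in small steps while watching the vertical force.

Emit:
move_arm:
  rows:
    - [0, 0, 0.2, 0.2, 0, 0, 255]
    - [0, 0, 0.2, 0.2, 0, 0, 255]
    - [0, 0, 0.2, 0.2, 0, 0, 255]
    - [0, 0, 0.2, 0.2, 0, 0, 255]
    - [0, 0, 0, 0, 0, 0, 255]
    - [0, 0, 0, 0, 0, 0.1, 255]
    - [0, 0, 0, 0, 0, 0.1, 255]
    - [0, 0, 0, 0, 0, 0, 255]

```text
time_s: 13.07
tcp_pos: [0.4875, 0.1668, 0.2136]
eef_rot: [0.965, 0.26, 0.0, 0.001]
ft_force: [4.5, -3.5, -9.2]
opening: 0.0258
finger_force: 59.6
```

```bash
python3 -c "
from h import *
st()"
```

```text
t 13.0667 tcp [0.4875 0.1668 0.2136] yaw 30.2 z [ 6.0e-04 -1.5e-03 -1.0e+00] f [ 4.5 -3.5 -9.2] op 0.0258 j [ 0.07  0.28 -0.58  1.9   0.18  1.01 -1.63]
bar angle -55.36970659216558 r 0.11449612799957054
```

Emit:
move_arm:
  rows:
    - [0, 0, 0, 0, 0, 0.05, 255]
    - [0, 0, 0, 0, 0, 0.05, 255]
    - [0, 0, 0, 0, 0, 0, 255]
    - [0, 0, 0, 0, 0, 0, 255]
    - [0, 0, 0, 0, 0, 0.05, 255]
    - [0, 0, 0, 0, 0, 0, 255]
    - [0, 0, 0, 0, 0, 0, 255]
    - [0, 0, 0, 0, 0, 0, 255]

```text
time_s: 13.73
tcp_pos: [0.4876, 0.1668, 0.2124]
eef_rot: [0.965, 0.26, 0.0, 0.001]
ft_force: [4.6, -4.5, -8.9]
opening: 0.026
finger_force: 59.6
```

Emit:
move_arm:
  rows:
    - [0, 0, 0, 0, 0, 0.05, 255]
    - [0, 0, 0, 0, 0, 0, 255]
    - [0, 0, 0, 0, 0, 0, 255]
    - [0, 0, 0, 0, 0, 0.05, 255]
    - [0, 0, 0, 0, 0, 0, 255]
    - [0, 0, 0, 0, 0, 0, 255]
    - [0, 0, 0, 0, 0, 0, 255]
    - [0, 0, 0, 0, 0, 0, 255]

```text
time_s: 14.4
tcp_pos: [0.4875, 0.1668, 0.2115]
eef_rot: [0.965, 0.26, 0.0, 0.001]
ft_force: [3.6, -3.7, -7.9]
opening: 0.026
finger_force: 59.7
```

Emit:
move_arm:
  rows:
    - [0, 0, 0, 0, 0, 0.05, 255]
    - [0, 0, 0, 0, 0, 0, 255]
    - [0, 0, 0, 0, 0, 0, 255]
    - [0, 0, 0, 0, 0, 0.05, 255]
    - [0, 0, 0, 0, 0, 0, 255]
    - [0, 0, 0, 0, 0, 0, 255]
    - [0, 0, 0, 0, 0, 0, 255]
    - [0, 0, 0, 0, 0, 0, 255]

```text
time_s: 15.07
tcp_pos: [0.4875, 0.1668, 0.2105]
eef_rot: [0.965, 0.26, 0.0, 0.001]
ft_force: [4.4, -3.4, -8.6]
opening: 0.0261
finger_force: 59.7
```

The lift is down to about 6 mm with the spring still pulling and no plate contact, so the pin is in the hole. I'll keep lowering.

Emit:
move_arm:
  rows:
    - [0, 0, 0, 0, 0, 0.05, 255]
    - [0, 0, 0, 0, 0, 0.05, 255]
    - [0, 0, 0, 0, 0, 0.05, 255]
    - [0, 0, 0, 0, 0, 0.05, 255]
    - [0, 0, 0, 0, 0, 0, 255]
    - [0, 0, 0, 0, 0, 0, 255]
    - [0, 0, 0, 0, 0, 0, 255]
    - [0, 0, 0, 0, 0, 0, 255]

```text
time_s: 15.73
tcp_pos: [0.4876, 0.1668, 0.2086]
eef_rot: [0.965, 0.26, 0.0, 0.001]
ft_force: [4.7, -3.9, -6.9]
opening: 0.0263
finger_force: 59.7
```

Emit:
move_arm:
  rows:
    - [0, 0, 0, 0, 0, 0.05, 255]
    - [0, 0, 0, 0, 0, 0.05, 255]
    - [0, 0, 0, 0, 0, 0.05, 255]
    - [0, 0, 0, 0, 0, 0.05, 255]
    - [0, 0, 0, 0, 0, 0, 255]
    - [0, 0, 0, 0, 0, 0, 255]
    - [0, 0, 0, 0, 0, 0, 255]
    - [0, 0, 0, 0, 0, 0, 255]

```text
time_s: 16.4
tcp_pos: [0.4875, 0.1668, 0.2067]
eef_rot: [0.965, 0.26, 0.0, 0.001]
ft_force: [2.9, -5.1, -6.9]
opening: 0.0258
finger_force: 59.8
```

Emit:
move_arm:
  rows:
    - [0, 0, 0, 0, 0, 0.05, 255]
    - [0, 0, 0, 0, 0, 0.05, 255]
    - [0, 0, 0, 0, 0, 0.05, 255]
    - [0, 0, 0, 0, 0, 0, 255]
    - [0, 0, 0, 0, 0, 0, 255]
    - [0, 0, 0, 0, 0, 0, 255]
    - [0, 0, 0, 0, 0, 0, 255]
    - [0, 0, 0, 0, 0, 0, 255]

```text
time_s: 17.07
tcp_pos: [0.4876, 0.1668, 0.2053]
eef_rot: [0.965, 0.26, 0.0, 0.001]
ft_force: [4.5, -3.8, -5.8]
opening: 0.0261
finger_force: 59.8
```

Emit:
move_arm:
  rows:
    - [0, 0, 0, 0, 0, 0, 180]
    - [0, 0, 0, 0, 0, 0, 150]
    - [0, 0, 0, 0, 0, 0, 100]
    - [0, 0, 0, 0, 0, 0, 0]
    - [0, 0, 0, 0, 0, 0, 0]
    - [0, 0, 0, 0, 0, 0, 0]
    - [0, 0, 0, 0, 0, 0, 0]
    - [0, 0, 0, 0, 0, 0, 0]

```text
time_s: 17.73
tcp_pos: [0.4869, 0.1683, 0.2049]
eef_rot: [0.965, 0.261, 0.0, -0.0]
ft_force: [0.3, -0.9, 0.3]
opening: 0.085
finger_force: 0.0
```

Emit:
move_arm:
  rows:
    - [0, 0, 0, 0, 0, -0.5, 0]
    - [0, 0, 0, 0, 0, -1, 0]
    - [0, 0, 0, 0, 0, -1.5, 0]
    - [0, 0, 0, 0, 0, -2, 0]
    - [0, 0, 0, 0, 0, -2, 0]
    - [0, 0, 0, 0, 0, -2, 0]
    - [0, 0, 0, 0, 0, -1, 0]
    - [0, 0, 0, 0, 0, 0, 0]

```text
time_s: 18.4
tcp_pos: [0.4882, 0.1689, 0.3079]
eef_rot: [0.965, 0.261, 0.003, -0.0]
ft_force: [0.6, 0.0, -0.6]
opening: 0.0859
finger_force: 0.0
```

Emit:
move_arm:
  rows:
    - [0, 0, 0, -1, 0, 0, 0]
    - [0, 0, 0, -2, 0, 0, 0]
    - [0, 0, 0, -2, 0, 0, 0]
    - [0, 0, 0, -2, 0, 0, 0]
    - [0, 0, 0, -1, 0, 0, 0]
    - [0, 0, 0, 0, 0, 0, 0]
    - [0, 0, 0, 0, 0, 0, 0]
    - [0, 0, 0, 0, 0, 0, 0]

```text
time_s: 19.07
tcp_pos: [0.4183, 0.1281, 0.3046]
eef_rot: [0.965, 0.261, 0.0, -0.0]
ft_force: [0.6, 0.2, -0.6]
opening: 0.0853
finger_force: 0.0
```

```bash
python3 -c "
from h import *
st()
a=env.camera('side')[:,:,::-1][120:280,230:390]
b=env.camera('top')[:,:,::-1][105:265,225:385]
im=np.hstack([cv2.resize(x,(400,400),interpolation=cv2.INTER_CUBIC) for x in (a,b)])
cv2.imwrite('pics/fin.png',cv2.convertScaleAbs(im,alpha=1.6,beta=20))"
```

```text
t 19.0667 tcp [0.4183 0.1281 0.3046] yaw 30.27 z [ 2.e-04  5.e-04 -1.e+00] f [ 0.6  0.2 -0.6] op 0.0853 j [ 0.18  0.04 -0.58  1.93  0.02  1.17 -1.45]
bar angle -20.500441969102575 r 0.13865749632371424
```

View pics/fin.png

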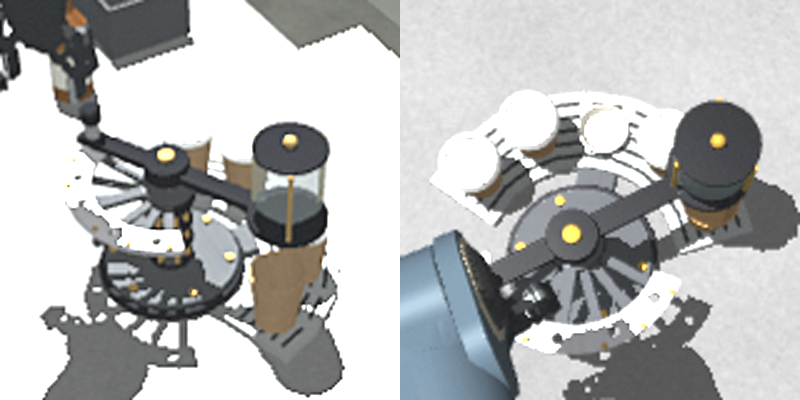

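The drip head now hangs over the open cup (side crop near (288,260)). The knob came down to its home height with no plate contact, and the gripper is clear. I'm handing in.

```bash
python3 -c "
from bench import env
print(env.close_job())"
```

```text
the job is handed in; nothing more can be done
None
```

I swung the drip head round to the open cup, lowered the pin into the hole there at about −55°, let go of the knob and handed the job in; the hand-in gave no verdict, and I estimate the spout at about 22 mm from the cup's axis, inside the 30 mm limit.

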